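Slide the weighed probe box off the scale into the scrap bin

ROBOT

A 6-joint arm with a two-finger parallel gripper is mounted at the origin on a cart in front of the work surface, level with it; the furniture and walls round the work are solid. World frame = base frame: x ahead of the robot, y to its left, z up, the work surface at z = 0. Lengths are in m, angles in rad, forces in N, time in s.
With the tool pointing down it reaches from about 0.3 to 0.875 m from the base axis. Payload 6.4 kg.
Tool frame: the origin (TCP) lies at the very end of the fingers, on their centre line; the grasp point (between the pads) lies ctrl.grip_depth behind it (ctrl.grip_depth is the distance from the TCP to the grasp point, in m); z points along the fingers, y is the line along which they close (so a half turn about z gives the same grasp; the last joint's range is limited). The gripper opens to 88 mm and grips with 3 to 60 N. Pads are 18 mm wide; open, the fingers measure 123 mm over their backs; the gripper's body (75 mm by 187 mm) begins 45 mm behind the grasp point.
Start: joints at [-1.396, 0.181, 1.607, -0, 1.354, -0.206], TCP at [0.214, -0.534, 0.239] pointing down, gripper open.
Joint ranges: [-2.99, 2.99], [-0.89, 2.07], [0.3, 2.58], [-1.14, 4.28], [0, 2.63], [-3.12, 3.12]. Speed limits (rad/s): [2.57, 2.57, 3.01, 3.14, 3.14, 3.14].

INTERFACE

Orientations are given as a unit quaternion [x, y, z, w].
In Python, from station import ctrl gives the robot as it stands.
- The arm moves only by the tool send_rows, never from a script. Its argument "steps" is text: rows parted by semicolons, each of 4 numbers parted by spaces: the shift along the tool's x, y, z in mm, then the turn about the tool's z in degrees. A call has 1 to 5 rows; each row is the pose to reach, as a shift and turn from the pose commanded when the call began, along the tool's axes at that moment; what a row does not reach only later rows make up. A row lasts 1/10 s, in which the tool goes at most 50 mm and 8.59 degrees, less where a joint would pass 70% of its speed; a pose out of reach is approached as far as the arm can. A call with a gripper value outside its range is refused whole. "claw" is the finger opening in mm, from 0 to 88.1, set as the call begins (left out, the last holds). The fingers move at their own pace and stop on an object; "grip_force" is the grip in N (left out, the last holds). Time passes only in rows, so rows that repeat a pose let the fingers close. It gives the time, the measured TCP pose, the force, the opening and the grip force at its end, in the units of the state.
- ctrl.sense(): the state, without advancing time (a new reading comes with each control period).
- ctrl.camera(name): name is "scene" or "top"; returns (picture, depth): 384x512x3 uint8, red, green, blue; 384x512 float32, m along the optical axis (not along the pixel's ray), 0 where there is no reading.
- ctrl.calibration(name): a dict with "vfov" (degrees; the focal length in pixels is half the picture's height over the tangent of half this angle, whatever the lens; pixels are square), "cx", "cy" (the principal point, pixels), "eye" and "orientation" of the camera in the world. Camera axes: x right, y up, looking along -z (the intrinsics and any distortion apply to the point x, -y, -z); pixel columns grow to the right and rows downward; lengths in m; the calibration is good to about 2 mm. A picture is of the moment at which its call begins. calibration takes no time and is no camera call.
- ctrl.sign_off(): hands the job in; it is judged then, once.
The state is a dict: "time": time; "q": joint angles; "qvel": joint speeds; "joint_torque": joint torques, N m; "eef_pos": TCP position; "ee_rot": TCP orientation; "ft_force": force on the tool from outside, world axes, zero at the start; "wrist_torque": the same for the moment, N m; "gripper_width": opening from 0.0 (shut) to 1.0 (fully open); "finger_force": force on a finger pad.
Only numpy, scipy, OpenCV 4.12 (cv2) and the standard library are available. Lean on these libraries where they do the work, as an engineer would, in place of code of your own. Each camera call takes 0.05 s, during which the arm holds its last target. There are 200 camera calls.

TASK

Bring the scrap bin close up against the foot of the scale, centred and square under the open edge of its pan, and let go of it. Then press the closed fingertips gently on the lid of the flat probe box (never more than about 13 N on the box or the scale) and slide it along the pan and over that edge, so that it drops into the bin and stays there. Do not pick the box up, leave the bin standing where you put it, and leave the vial, battery and mug alone.

Things in the scene. Friction and masses are not known exactly. Their poses are not given: they have to be found in the camera images.
- scale: Bench scale, fixed: grey housing 112 (x) x 119 (y) x 58 mm, display on its -x face. Origin: centre of its underside on the desk, z up. On it a steel pan 83 (x) x 125 mm (y), surface 85 mm above the desk, with 20 mm high, 3.5 mm thick walls along both sides and a 30 mm deep block of that height across the +y end; the -y end is open and is the drop edge, at y = -62.5 mm (housing face at y = -59.5).
- pan_edge (a point): Middle of the pan's open drop edge, on the pan's surface, 85 mm above the desk. Axes as the scale's: -y points out over the drop. Friction pan to box about 0.3, fingertip to lid about 0.6. The pan is cantilevered from its +y end on a stiff spring: a fingertip on the lid sinks about 0.1 mm per newton where the box starts, 0.2 at the edge, so hold the press by force, not by height.
- probe_box: Closed flat box, orange lid on black base, 64 (x) x 68 (y) x 20 mm, 0.34 to 0.46 kg, lid fixed. Origin: centre of underside, z up. It lies between the pan's walls, lid flush with their tops; gaps of 3 to 12 mm beside and behind admit no finger. It slides under a fingertip pressing its lid with 8 to 11 N (under 6 the tip slips), and tips off by itself once its centre is 10 mm past the edge and the finger lifts.
- bin: Loose open grey plastic scrap bin, 130 (x) x 120 (y) x 56 mm outside, walls and floor 4 mm, 0.2 to 0.33 kg. Origin: centre of its underside, z up. An upright grip tab stands on its -y wall; its +y wall goes against the scale's foot, with the bin's y axis along the scale's.
- bin_tab (a point): Top centre of the bin's grip tab: upright, 50 mm wide (bin x), 10 mm thick (bin y), from the rim at z = 56 mm to z = 80 mm. Pinch it from above across its thickness (fingers closing along the bin's y). The point is 63 mm from the bin's origin towards -y, 80 mm above the desk. Axes as the bin's.
- bin_front (a point): Middle of the foot of the bin's +y outer face, at desk height, 60 mm from the bin's origin. Axes as the bin's.
- vial: Bystander: small amber glass vial with a black cap, 22 mm across, 49 mm tall, upright; origin at the centre of its underside. Leave it alone.
- block_battery: Bystander: nine volt block battery, 18 x 29 x 47 mm, upright; origin at the centre of its underside. Leave it alone.
- coffee_mug: Bystander: green mug, 86 mm across, 96 mm tall; origin at the centre of its underside. Leave it alone.
There are look-alikes about, which are no part of the job. Several things have the shape of the probe_box; the one meant has the colours described above.

How it is judged:
On the way:
1. the bin stands close against the scale's foot, centred and square under the open edge, while the box is still on the pan (y of bin_front in the frame of scale between -0.0795 and -0.05 m and x of bin_front in the frame of scale between -0.025 and 0.025 m and angle between the y axis of bin and the y axis of scale, either way round below 0.2 rad and angle between bin's own z axis and vertical below 0.08 rad and height (world z) of bin below 0.004 m and height (world z) of probe_box above 0.075 m and contact force between the fingers and bin below 0.1 N), for 0.2 s.
At the end, for the whole second after the job is handed in: The probe box lies at rest inside the bin (its origin within the walls and below 45 mm above the bin's underside, so below the rim); the bin stands upright on the desk with its +y face within 20 mm of the scale's housing, centred on the pan to 25 mm and square to 0.2 rad (y of bin_front in the frame of scale between -0.0795 and -0.05 m and x of bin_front in the frame of scale between -0.025 and 0.025 m and angle between the y axis of bin and the y axis of scale, either way round below 0.2 rad and angle between bin's own z axis and vertical below 0.08 rad and x of probe_box in the frame of bin between -0.062 and 0.062 m and y of probe_box in the frame of bin between -0.062 and 0.062 m and z of probe_box in the frame of bin below 0.045 m and linear speed of each of probe_box, bin below 0.02 m/s); the robot touches nothing.
It fails at once if the box pressed or pushed by the fingers with more than 13 N (contact force between the fingers and probe_box above 13 N).
It fails at once if the scale or its pan pressed or pushed by the fingers with more than 13 N (contact force between the fingers and scale above 13 N).
It fails at once if the box picked up: raised more than 25 mm above the pan (height (world z) of probe_box above 0.11 m).
It fails at once if the vial, the battery or the mug moved more than 15 mm (distance of any of vial, block_battery, coffee_mug from where it was at the start of the episode above 0.015 m).
It also fails if it takes over 72 s, if anything falls off the work surface, if the arm or the gripper's body presses on something with over 40 N, if the wrist force passes 120 N, or if a joint passes its speed limit or range.

## Working session

There is one attempt and no reset: what is moved stays moved. The work goes in short steps, Python scripts to look and compute and a tool call to move; the robot and the scene stay as the last step left them, time stands still between calls to the robot, and variables do not carry over. Pictures are saved under pics/ and viewed, at most 10 in all, crops included, and the job is handed in when it is done.

Besides the shell and the picture viewer there is one more tool, called after ">>>" as name(argument=value, ...) on one line, values as JSON. send_rows: Moves the arm, as the interface text tells. Its arguments: {"type":"object","properties":{"steps":{"type":"string"},"claw":{"type":"number"},"grip_force":{"type":"number"}},"required":["steps"]}

```bash
mkdir -p pics
cat > h.py <<'E'
import numpy as np, cv2
from scipy.spatial.transform import Rotation as R
from station import ctrl
def pts(name):
    im,d=ctrl.camera(name); c=ctrl.calibration(name)
    H,W=d.shape; f=H/2/np.tan(np.radians(c['vfov'])/2)
    u,v=np.meshgrid(np.arange(W),np.arange(H))
    P=np.stack([(u-c['cx'])/f*d,-(v-c['cy'])/f*d,-d],-1)
    o=np.array(c['orientation'])
    Rm=R.from_quat(o).as_matrix() if o.size==4 else o.reshape(3,3)
    X=P@Rm.T+np.array(c['eye']); X[d==0]=np.nan
    return im,d,X
E
python3 - <<'E'
from h import *
for n in("scene","top"):
    im,d,X=pts(n); np.savez(n+'.npz',im=im,X=X); cv2.imwrite(f'pics/{n}0.png',im[:,:,::-1])
    print(ctrl.calibration(n))
print(ctrl.sense(),ctrl.grip_depth)
E
```

```text
{'vfov': 45.07898804757806, 'cx': 263.182678004736, 'cy': 199.81830749592595, 'eye': array([-0.31550065, -0.80366713,  0.79730839]), 'orientation': array([ 0.46298485, -0.18841223, -0.32529974,  0.80269916])}
{'vfov': 54.870339008030435, 'cx': 262.52846077613583, 'cy': 199.0540331204197, 'eye': array([0.44046085, 0.10079623, 0.96914104]), 'orientation': array([ 0.03724079, -0.06706919, -0.69527903,  0.71463411])}
{'time': 0.1, 'q': array([-1.39627099e+00,  1.81465456e-01,  1.60787381e+00, -1.03272786e-05,
        1.35379951e+00, -2.06301611e-01]), 'qvel': array([-0.00033131, -0.0014591 , -0.0017921 , -0.00057784, -0.00074351,
       -0.00224666]), 'joint_torque': array([ 1.07586911e-03, -4.34818482e+01, -3.42696476e+01,  7.03149755e-02,
        3.40487435e-02, -4.31618696e-05]), 'eef_pos': array([ 0.21365012, -0.53332956,  0.23791748]), 'ee_rot': array([ 9.81925558e-01,  1.89265951e-01,  7.24097569e-06, -7.73046038e-04]), 'ft_force': array([ 0.51012828,  0.13893235, -0.2606907 ]), 'wrist_torque': array([0.02998922, 0.01193865, 0.0267038 ]), 'finger_force': 0.0, 'gripper_width': 1.0011684378171506} 0.0187
```

View pics/scene0.png

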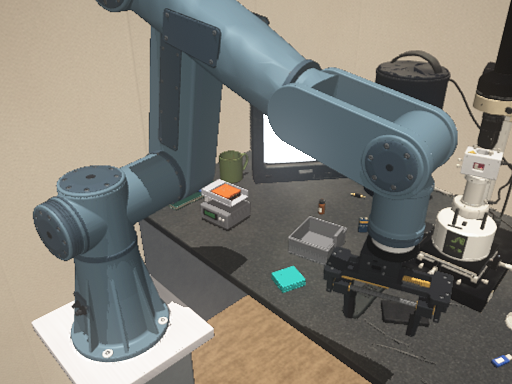

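View pics/top0.png

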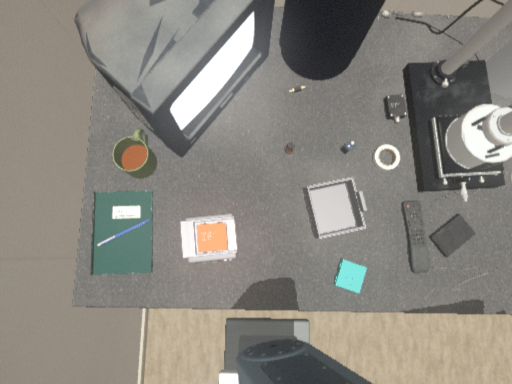

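The top view shows the orange box on the scale at (212,237), the bin at (336,208) with its tab on the right at (361,200), the vial at (290,148), the battery at (348,146) and the mug at (132,155). The bin has to go left in the image (+y) to the scale.

```bash
cat > m.py <<'E'
from h import *
def rect(X,m):
    p=X[m][:,:2]; p=p[np.isfinite(p).all(1)]
    return cv2.minAreaRect((p*1000).astype(np.float32)), np.nanmedian(X[m],0)
def comp(m,seed,r=14):
    n,l=cv2.connectedComponents(m.astype(np.uint8))
    v,u=seed; w=l[v-r:v+r+1,u-r:u+r+1]; w=w[w>0]
    return l==np.bincount(w).argmax()
def measure(im,X,binuv=None):
    hsv=cv2.cvtColor(im,cv2.COLOR_RGB2HSV); z=X[...,2]; o={}
    x,y=X[...,0],X[...,1]
    org=(hsv[...,0]<18)&(hsv[...,1]>150)&(hsv[...,2]>120)&(z>.06)&(z<.13)
    return hsv,org
E
python3 - <<'E'
from m import *
D=np.load('top.npz'); im,X=D['im'],D['X']; z=X[...,2]
def sub(u0,u1,v0,v1):
    m=np.zeros(z.shape,bool); m[v0:v1,u0:u1]=1; return m
print('desk',np.nanmedian(z[sub(250,280,200,280)]))
hsv,org=measure(im,X)
org&=sub(180,240,210,265); print('org',org.sum(),rect(X,org))
B=sub(295,375,170,245)
print('rim',rect(X,B&(z>.045)&(z<.062)),'all',rect(X,B&(z>.03)))
t=B&(z>.068); print('tab',t.sum(),rect(X,t), z[B].max())
S=sub(170,250,205,270)
for a,b in((.03,.075),(.078,.092),(.096,.115),(.03,.2)):
    m=S&(z>a)&(z<b); print(a,b,m.sum(),rect(X,m))
g=im[195:275,170:390,::-1]; cv2.imwrite('pics/top_c.png',cv2.resize(im[165:275,170:390,::-1],None,fx=3.6,fy=3.6,interpolation=cv2.INTER_CUBIC))
E
```

```text
desk -0.0019001097589211868
org 0 (((0.0, 0.0), (0.0, 0.0), 0.0), array([nan, nan, nan]))
rim (((562.391357421875, -122.18959045410156), (135.7409210205078, 123.74180603027344), 13.814661979675293), array([ 0.56563555, -0.13217231,  0.05336347])) all (((563.0335083007812, -124.85665893554688), (135.7408905029297, 129.22303771972656), 13.841753005981445), array([ 0.57197509, -0.15622106,  0.05309803]))
tab 103 (((577.1089477539062, -181.96377563476562), (49.4360466003418, 11.353655815124512), 14.845342636108398), array([ 0.57671536, -0.18058039,  0.07766617])) nan
0.03 0.075 499 (((475.9320373535156, 188.85433959960938), (115.0457763671875, 117.1822509765625), 7.407215595245361), array([0.43319503, 0.1878814 , 0.05600031]))
0.078 0.092 482 (((476.54266357421875, 182.34169006347656), (79.73735046386719, 110.20219421386719), 7.255137920379639), array([0.4841296 , 0.14549357, 0.08384819]))
0.096 0.115 1452 (((477.25799560546875, 190.24468994140625), (83.1761245727539, 123.83364868164062), 7.183598518371582), array([0.47533041, 0.19839147, 0.10375123]))
0.03 0.2 2448 (((475.8076477050781, 189.61038208007812), (115.15782928466797, 124.75406646728516), 7.209541320800781), array([0.47358998, 0.18947936, 0.10212509]))
  return np.nanmean(a, axis, out=out, keepdims=keepdims)
```

View pics/top_c.png

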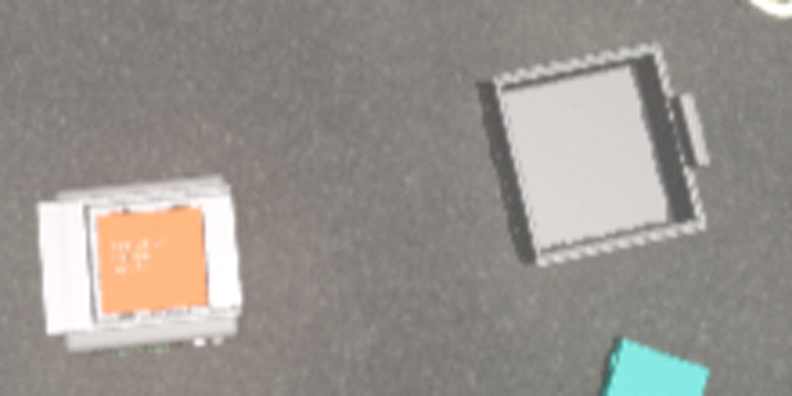

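```bash
cat > go.py <<'E'
from h import *
def to(x,y,z,yaw=None):
    """mm world target, yaw=deg of tool y axis line; print tool-axes shift"""
    s=ctrl.sense(); r=R.from_quat(s['ee_rot']); M=r.as_matrix(); p=s['eef_pos']*1000
    d=M.T@(np.array([x,y,z])-p); ty=np.degrees(np.arctan2(M[1,1],M[0,1]))
    print('pos',p.round(1),'tooly',round(ty,1),'F',s['ft_force'].round(1),'w',round(s['gripper_width']*88.1,1),'t',round(s['time'],1))
    print('shift',d.round(1),'turn',None if yaw is None else round(-((yaw-ty+90)%180-90),1), 'tilt',M[:,2].round(3))
E
python3 -c "
from go import *
to(577,-182,170,-76)"
```

```text
pos [ 213.7 -533.3  237.9] tooly -68.2 F [ 0.5  0.1 -0.3] w 88.2 t 0.1
shift [ 467.9 -191.    68.4] turn 7.8 tilt [-0.     0.002 -1.   ]
```

>>> send_rows(steps="45 -18 0 0; 90 -36 0 0; 135 -54 0 0; 180 -72 0 0; 225 -90 0 0", claw=44)

```text
time: 0.6
eef_pos: [0.3901, -0.3649, 0.2384]
ee_rot: [0.982, 0.189, -0.0, -0.0]
ft_force: [0.6, -0.4, 0.5]
gripper_width: 0.576
finger_force: 0.0
```

>>> send_rows(steps="45 -18 0 0; 90 -36 0 0; 135 -54 0 0; 180 -72 0 0; 225 -92 0 0")

```text
time: 1.1
eef_pos: [0.5649, -0.196, 0.2384]
ee_rot: [0.982, 0.189, -0.0, -0.0]
ft_force: [-0.2, 0.3, 0.3]
gripper_width: 0.5
finger_force: 0.0
```

>>> send_rows(steps="18 -9 30 0; 18 -9 68 8; 18 -9 68 8; 18 -9 68 8")

```text
time: 1.5
eef_pos: [0.5765, -0.1824, 0.1702]
ee_rot: [0.993, 0.122, -0.001, -0.001]
ft_force: [-0.2, 0.4, 0.4]
gripper_width: 0.496
finger_force: 0.0
```

Run:
```python
from go import *
to(577,-182,60,-76)
im,d,X=pts('top'); z=X[...,2]
cv2.imwrite('pics/top1.png',cv2.resize(im[150:270,260:430,::-1],None,fx=4,fy=4))
```

```text
pos [ 576.5 -182.4  170.2] tooly -76.0 F [-0.2  0.4  0.4] w 43.7 t 1.5
shift [ 8.000e-01 -1.000e-01  1.102e+02] turn 0.0 tilt [-0.002  0.001 -1.   ]
```

View pics/top1.png

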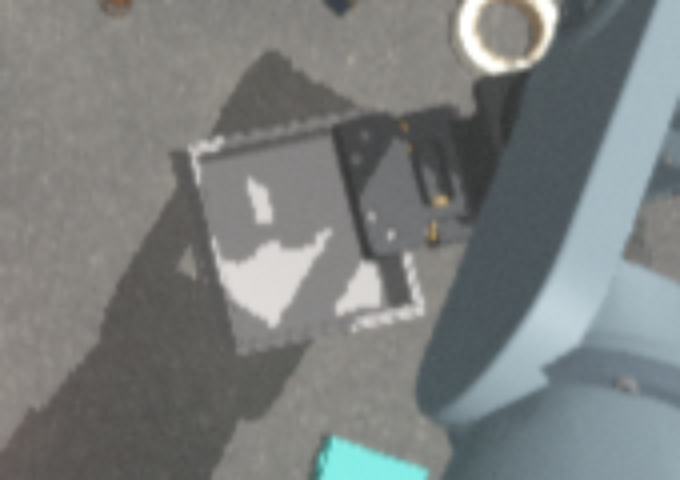

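The gripper hangs over the tab (crop about (400,190)), with its long axis square to the bin. Descending.

>>> send_rows(steps="0 0 40 0; 0 0 70 0; 0 0 95 0; 0 0 109 0; 0 0 109 0")

```text
time: 2.05
eef_pos: [0.5768, -0.1831, 0.0615]
ee_rot: [0.993, 0.12, -0.0, -0.0]
ft_force: [-0.0, 0.4, 0.3]
gripper_width: 0.498
finger_force: 0.0
```

>>> send_rows(steps="0 0 0 0; 0 0 0 0; 0 0 0 0; 0 0 0 0; 0 0 0 0", claw=0, grip_force=20)

```text
time: 2.55
eef_pos: [0.5776, -0.1827, 0.0625]
ee_rot: [0.993, 0.12, 0.0, 0.0]
ft_force: [-0.3, 0.2, 3.3]
gripper_width: 0.113
finger_force: 20.0
```

>>> send_rows(steps="0 0 0 0; 0 0 0 0; 0 0 0 0", claw=0, grip_force=40)

```text
time: 2.85
eef_pos: [0.5776, -0.1828, 0.0625]
ee_rot: [0.993, 0.12, 0.0, 0.0]
ft_force: [-0.8, -0.2, 5.6]
gripper_width: 0.112
finger_force: 40.0
```

Run:
```python
from go import *
to(501,4,61,-83)
```

```text
pos [ 577.6 -182.8   62.5] tooly -76.2 F [-0.8 -0.2  5.6] w 9.8 t 2.9
shift [ -29.8 -199.7    1.3] turn 6.8 tilt [ 0.001 -0.001 -1.   ]
```

>>> send_rows(steps="0 0 -2 0; -3 -20 -2 0; -6 -40 -2 0; -9 -60 -2 0; -12 -80 -2 0")

```text
time: 3.35
eef_pos: [0.5455, -0.1068, 0.063]
ee_rot: [0.993, 0.12, -0.001, -0.0]
ft_force: [-0.0, 0.2, -1.7]
gripper_width: 0.113
finger_force: 40.0
```

>>> send_rows(steps="-3 -20 0 0; -6 -40 0 0; -9 -60 0 0; -12 -75 0 0; -12 -80 0 0")

```text
time: 3.85
eef_pos: [0.5146, -0.0311, 0.0636]
ee_rot: [0.993, 0.121, -0.0, -0.0]
ft_force: [-0.2, -0.9, -2.4]
gripper_width: 0.108
finger_force: 40.0
```

Run:
```python
from go import *
to(501,4,63,-83)
```

```text
pos [514.6 -31.1  63.6] tooly -76.1 F [-0.2 -0.9 -2.4] w 9.5 t 3.9
shift [ -4.8 -37.3   0.6] turn 6.9 tilt [-0.001  0.    -1.   ]
```

Turn to the scale's yaw, advance short of contact, then look.

>>> send_rows(steps="-2 -6 0 3; -3 -12 0 7; -4 -20 0 7; -4 -27 0 7; -4 -27 0 7")

```text
time: 4.35
eef_pos: [0.5051, -0.0069, 0.0636]
ee_rot: [0.998, 0.061, -0.0, -0.0]
ft_force: [-0.1, -0.4, -3.1]
gripper_width: 0.109
finger_force: 40.0
```

```bash
cat > chk.py <<'E'
from go import *
from m import rect
im,d,X=pts('top'); z=X[...,2]
x,y=X[...,0],X[...,1]
S=(z>.096)&(z<.112)&(x>.40)&(x<.56)&(y>.10)&(y<.27); print('pan',S.sum(),rect(X,S))
B=(z>.046)&(z<.062)&(x>.40)&(x<.60)&(y>-.01)&(y<.124); print('rim',B.sum(),rect(X,B))
cv2.imwrite('pics/chk%d.png'%(ctrl.sense()['time']*10),cv2.resize(im[165:275,170:390,::-1],None,fx=3.6,fy=3.6))
to(501,4,63,-83)
E
python3 chk.py; ls pics
```

```text
pan 1447 (((477.210205078125, 190.22195434570312), (83.02079772949219, 123.91388702392578), 7.257610321044922), array([0.47507109, 0.19826639, 0.10377301]))
rim 314 (((497.3857116699219, 54.97575378417969), (136.1245880126953, 122.01446533203125), 7.002065658569336), array([0.48251038, 0.08519647, 0.05440239]))
pos [505.3  -7.3  63.7] tooly -83.1 F [-0. -1. -3.] w 9.7 t 4.4
shift [ -2.9 -11.8   0.7] turn -0.1 tilt [-0. -0. -1.]
chk44.png
scene0.png
top0.png
top1.png
top_c.png
```

>>> send_rows(steps="-3 -5 0 0; -3 -10 0 0; -3 -11 0 0; -3 -11 1 0; -3 -11 2 0")

```text
time: 4.9
eef_pos: [0.5013, 0.0028, 0.0624]
ee_rot: [0.998, 0.06, -0.0, 0.0]
ft_force: [-6.0, 0.6, 14.5]
gripper_width: 0.105
finger_force: 40.0
```

>>> send_rows(steps="0 0 0 0; 0 0 0 0; 0 0 0 0; 0 0 0 0; 0 0 0 0", claw=36)

```text
time: 5.4
eef_pos: [0.5011, 0.0029, 0.0617]
ee_rot: [0.998, 0.059, 0.0, -0.0]
ft_force: [0.1, -0.9, -0.5]
gripper_width: 0.413
finger_force: 0.0
```

```bash
python3 chk.py
```

```text
pan 1448 (((477.3329772949219, 190.41038513183594), (83.29431915283203, 124.08099365234375), 7.259428024291992), array([0.47532923, 0.19818311, 0.10380286]))
rim 274 (((493.54351806640625, 64.39460754394531), (135.90057373046875, 122.62505340576172), 6.7629570960998535), array([0.45422832, 0.082054  , 0.0539649 ]))
pos [501.1   2.9  61.7] tooly -83.2 F [-0.3  0.6  0.9] w 35.6 t 5.5
shift [ 0.1 -1.1 -1.3] turn -0.2 tilt [-0.  0. -1.]
```

>>> send_rows(steps="0 0 -30 0; 0 0 -70 0; 0 0 -110 0; 0 0 -110 0")

```text
time: 5.85
eef_pos: [0.5048, 0.0021, 0.1776]
ee_rot: [0.998, 0.06, 0.005, 0.001]
ft_force: [0.6, 0.2, -0.3]
gripper_width: 0.408
finger_force: 0.0
```

Run:
```python
from go import *
from m import rect
im,d,X=pts('top'); x,y,z=np.moveaxis(X,-1,0); h=cv2.cvtColor(im,cv2.COLOR_RGB2HSV)
m=(h[...,0]<20)&(h[...,1]>100)&(x>.4)&(x<.56)&(y>.1)&(y<.27)&(z>.08)
r=rect(X,m); print('lid',m.sum(),r)
c=np.array([*r[0][0]]); a=np.radians(7.25); ex=np.array([np.cos(a),np.sin(a)]); ey=np.array([-ex[1],ex[0]])
print('lid in scale',(c-np.array([477.3,190.3]))@np.c_[ex,ey])
B=(z>.046)&(z<.062)&(x>.40)&(x<.60)&(y>-.01)&(y<.124); r=rect(X,B); print('bin',r[0][1:],(np.array(r[0][0])-np.array([477.3,190.3]))@np.c_[ex,ey])
p=c+20*ey; print('press',p,'q6',ctrl.sense()['q'][5])
to(p[0],p[1],140,7.25)
```

```text
lid 691 (((477.78851318359375, 180.93980407714844), (63.46816635131836, 65.40570831298828), 5.156839370727539), array([0.47568316, 0.17834251, 0.1039919 ]))
lid in scale [-0.69663958 -9.34701055]
bin ((135.68902587890625, 122.71157836914062), 6.842350482940674) [   0.16305092 -126.90010626]
press [475.2645338  200.77990307] q6 1.2202609226372048
pos [503.2   2.4 174.8] tooly -83.2 F [-0.5 -0.6  0.6] w 35.8 t 5.9
shift [  -4.4 -200.3   34.3] turn 89.6 tilt [ 0.006 -0.001 -1.   ]
```

>>> send_rows(steps="-1 -40 0 -8; -2 -80 0 -16; -3 -120 0 -24; -4 -160 0 -32; -4 -200 0 -40", claw=0, grip_force=20)

```text
time: 6.4
eef_pos: [0.4719, 0.2023, 0.17]
ee_rot: [0.917, 0.4, -0.001, -0.0]
ft_force: [1.0, -0.3, 0.7]
gripper_width: 0.002
finger_force: 0.0
```

>>> send_rows(steps="0 0 0 -8; 0 0 0 -16; 0 0 0 -24; 0 0 0 -32; 0 0 0 -40")

```text
time: 6.9
eef_pos: [0.4722, 0.2009, 0.1698]
ee_rot: [0.724, 0.689, -0.001, -0.001]
ft_force: [0.7, -0.2, 0.6]
gripper_width: 0.008
finger_force: 0.0
```

>>> send_rows(steps="0 0 0 -8; 0 0 0 -11; 0 0 0 -11; 0 0 0 -11")

```text
time: 7.3
eef_pos: [0.4727, 0.2009, 0.1706]
ee_rot: [0.658, 0.753, -0.001, -0.001]
ft_force: [0.6, -0.1, 0.7]
gripper_width: 0.005
finger_force: 0.0
```

```bash
python3 -c "
from go import *
to(475.2,200.8,110,7.25)"
```

```text
pos [472.7 200.9 170.6] tooly 7.7 F [ 0.6 -0.1  0.7] w 0.4 t 7.3
shift [-0.4  2.6 60.6] turn 0.5 tilt [-0.002 -0.    -1.   ]
```

>>> send_rows(steps="0 2.5 30 0; 0 2.5 50 0; 0 2.5 60 0; 0 2.5 60 0")

```text
time: 7.7
eef_pos: [0.4745, 0.2011, 0.11]
ee_rot: [0.658, 0.753, -0.001, -0.001]
ft_force: [-0.5, 0.5, -0.3]
gripper_width: 0.008
finger_force: 0.0
```

>>> send_rows(steps="0 0 1 0; 0 0 2 0; 0 0 3 0; 0 0 3 0")

```text
time: 8.1
eef_pos: [0.4762, 0.2014, 0.1093]
ee_rot: [0.657, 0.754, 0.0, 0.0]
ft_force: [0.4, 0.4, 0.7]
gripper_width: 0.007
finger_force: 0.0
```

>>> send_rows(steps="0 0 1 0; 0 0 1 0; 0 0 1 0")

```text
time: 8.4
eef_pos: [0.4758, 0.2014, 0.1078]
ee_rot: [0.657, 0.754, 0.0, 0.0]
ft_force: [0.5, -0.2, -0.8]
gripper_width: -0.0
finger_force: 0.0
```

>>> send_rows(steps="0 0 0.5 0; 0 0 1 0; 0 0 1 0")

```text
time: 8.7
eef_pos: [0.4758, 0.2013, 0.1066]
ee_rot: [0.657, 0.754, -0.0, -0.0]
ft_force: [0.3, -0.4, -0.0]
gripper_width: 0.006
finger_force: 0.0
```

>>> send_rows(steps="0 0 0.5 0; 0 0 1 0; 0 0 1 0")

```text
time: 9.0
eef_pos: [0.4758, 0.2013, 0.1056]
ee_rot: [0.657, 0.754, -0.0, 0.0]
ft_force: [-0.2, -1.1, -0.6]
gripper_width: 0.007
finger_force: 0.0
```

>>> send_rows(steps="0 0 0.5 0; 0 0 0.5 0; 0 0 0.5 0")

```text
time: 9.3
eef_pos: [0.4759, 0.2013, 0.1055]
ee_rot: [0.657, 0.754, 0.0, 0.0]
ft_force: [-1.7, -1.1, 4.4]
gripper_width: 0.005
finger_force: 2.2
```

Contact at z ≈ 105.5. Add press in small steps.

>>> send_rows(steps="0 0 0.2 0; 0 0 0.2 0; 0 0 0.2 0")

```text
time: 9.6
eef_pos: [0.4759, 0.2013, 0.1054]
ee_rot: [0.657, 0.754, 0.0, 0.0]
ft_force: [-2.5, -2.6, 5.8]
gripper_width: 0.008
finger_force: 3.1
```

>>> send_rows(steps="0 0 0.2 0; 0 0 0.2 0; 0 0 0.2 0")

```text
time: 9.9
eef_pos: [0.4759, 0.2013, 0.1054]
ee_rot: [0.657, 0.754, -0.0, 0.0]
ft_force: [-3.4, -1.6, 7.4]
gripper_width: 0.002
finger_force: 3.8
```

>>> send_rows(steps="-1 0 0.15 0; -2 0 0.15 0; -3 0 0.15 0; -4 0 0.2 0")

```text
time: 10.3
eef_pos: [0.4771, 0.1984, 0.1054]
ee_rot: [0.657, 0.754, 0.001, 0.0]
ft_force: [-1.8, 3.8, 6.0]
gripper_width: 0.004
finger_force: 2.7
```

>>> send_rows(steps="-1 0 0.05 0; -2 0 0.05 0; -3 0 0.05 0; -4 0 0.05 0")

```text
time: 10.7
eef_pos: [0.4777, 0.1945, 0.1053]
ee_rot: [0.657, 0.754, 0.001, 0.0]
ft_force: [-0.7, 4.2, 5.1]
gripper_width: 0.0
finger_force: 2.6
```

>>> send_rows(steps="0 0 0.2 0; 0 0 0.4 0; 0 0 0.4 0")

```text
time: 11.0
eef_pos: [0.4778, 0.1943, 0.1052]
ee_rot: [0.657, 0.754, 0.001, 0.0]
ft_force: [-2.0, 3.2, 8.2]
gripper_width: 0.006
finger_force: 4.0
```

>>> send_rows(steps="-1 0 0.05 0; -2 0 0.1 0; -3 0 0.1 0; -4 0 0.15 0")

```text
time: 11.4
eef_pos: [0.4786, 0.1907, 0.1052]
ee_rot: [0.657, 0.754, 0.002, 0.0]
ft_force: [-0.5, 5.2, 8.2]
gripper_width: 0.005
finger_force: 3.7
```

```bash
cat > lid.py <<'E'
from go import *
from m import rect
im,d,X=pts('scene'); im2,d2,X2=pts('top')
a=np.radians(7.25); ex=np.array([np.cos(a),np.sin(a)]); ey=np.array([-ex[1],ex[0]])
for im,X in((im,X),(im2,X2)):
    x,y,z=np.moveaxis(X,-1,0); h=cv2.cvtColor(im,cv2.COLOR_RGB2HSV)
    m=(h[...,0]<20)&(h[...,1]>100)&(x>.4)&(x<.58)&(y>-.05)&(y<.27)&(z>.01)
    n,l,st,_=cv2.connectedComponentsWithStats(m.astype(np.uint8))
    if n>1:
        q=(X[m][:,:2]*1000-[477.3,190.3])@np.c_[ex,ey]
        print(m.sum(),'x',np.percentile(q[:,0],[1,99]).round(1),'y',np.percentile(q[:,1],[1,99]).round(1),'z',np.nanmedian(z[m]).round(4))
s=ctrl.sense(); print('tip',((s['eef_pos'][:2]*1000-[477.3,190.3])@np.c_[ex,ey]).round(1),s['ft_force'].round(1))
E
python3 lid.py
```

```text
281 x [-38.1  31.3] y [-56.1  12.1] z 0.1055
tip [1.3 0.2] [-0.2  4.9  6.9]
```

The box follows the tip (front edge now at about y = -56 in the scale frame, tip at 0). I'll continue at the same press.

>>> send_rows(steps="-1.5 0 0.1 0; -3 0 0.15 0; -4.5 0 0.2 0; -6 0 0.25 0")

```text
time: 11.9
eef_pos: [0.4796, 0.1848, 0.1051]
ee_rot: [0.657, 0.754, 0.002, 0.0]
ft_force: [-1.1, 4.7, 7.1]
gripper_width: 0.003
finger_force: 3.9
```

>>> send_rows(steps="-1.5 0 0.05 0; -3 0 0.1 0; -4.5 0 0.15 0; -6 0 0.2 0")

```text
time: 12.3
eef_pos: [0.4805, 0.1789, 0.105]
ee_rot: [0.657, 0.754, 0.002, 0.0]
ft_force: [-1.6, 5.2, 8.2]
gripper_width: 0.006
finger_force: 4.1
```

>>> send_rows(steps="-1.5 0 0.05 0; -3 0 0.1 0; -4.5 0 0.15 0; -6 0 0.2 0")

```text
time: 12.7
eef_pos: [0.4814, 0.173, 0.1048]
ee_rot: [0.657, 0.754, 0.002, 0.0]
ft_force: [-1.3, 4.8, 9.6]
gripper_width: 0.007
finger_force: 4.3
```

>>> send_rows(steps="-1.5 0 0.05 0; -3 0 0.1 0; -4.5 0 0.15 0; -6 0 0.2 0")

```text
time: 13.1
eef_pos: [0.4822, 0.167, 0.1046]
ee_rot: [0.657, 0.754, 0.002, 0.0]
ft_force: [-1.5, 6.2, 8.6]
gripper_width: 0.003
finger_force: 4.5
```

```bash
python3 lid.py
```

```text
276 x [-37.4  33. ] y [-80.2 -12.9] z 0.1044
tip [  1.9 -23.8] [-1.3  5.   9.6]
```

>>> send_rows(steps="-1.5 0 0 0; -3 0 0.05 0; -4.5 0 0.1 0; -6 0 0.1 0")

```text
time: 13.6
eef_pos: [0.483, 0.1611, 0.1045]
ee_rot: [0.657, 0.754, 0.002, 0.0]
ft_force: [-0.6, 6.4, 8.7]
gripper_width: 0.005
finger_force: 4.3
```

>>> send_rows(steps="-1.5 0 0.05 0; -3 0 0.05 0; -4.5 0 0.1 0; -6 0 0.15 0")

```text
time: 14.0
eef_pos: [0.4838, 0.1551, 0.1044]
ee_rot: [0.657, 0.754, 0.002, 0.001]
ft_force: [-0.6, 5.5, 9.7]
gripper_width: 0.007
finger_force: 4.4
```

>>> send_rows(steps="-1.5 0 0.05 0; -3 0 0.05 0; -4.5 0 0.1 0; -6 0 0.15 0")

```text
time: 14.4
eef_pos: [0.4846, 0.1491, 0.1042]
ee_rot: [0.657, 0.754, 0.002, 0.0]
ft_force: [-0.7, 5.0, 8.3]
gripper_width: 0.004
finger_force: 4.4
```

>>> send_rows(steps="-1.5 0 0.05 0; -3 0 0.1 0; -4.5 0 0.1 0; -6 0 0.15 0")

```text
time: 14.8
eef_pos: [0.4855, 0.1432, 0.1041]
ee_rot: [0.657, 0.754, 0.002, 0.001]
ft_force: [-0.5, 4.9, 8.5]
gripper_width: 0.006
finger_force: 4.4
```

```bash
python3 lid.py; python3 chk.py
```

```text
291 x [-32.6  31.1] y [-103.3  -37.9] z 0.1039
26 x [-27.2  29.6] y [-93.9 -88.4] z 0.1021
tip [  2.2 -48. ] [-0.7  4.6  9.4]
pan 52 (((466.48211669921875, 155.12249755859375), (27.040136337280273, 149.0198974609375), 34.040042877197266), array([0.43759788, 0.19285926, 0.10283603]))
rim 276 (((494.0335998535156, 59.392879486083984), (136.1071014404297, 112.4669189453125), 6.5497307777404785), array([0.47557537, 0.01492799, 0.05342881]))
pos [485.5 143.  104. ] tooly 7.8 F [0.2 4.4 9.5] w 0.5 t 14.9
shift [-139.9   -3.6   40.8] turn -89.2 tilt [ 0.004  0.002 -1.   ]
```

>>> send_rows(steps="-1.5 0 0 0; -3 0 0.05 0; -4.5 0 0.1 0; -6 0 0.1 0")

```text
time: 15.35
eef_pos: [0.4863, 0.1372, 0.104]
ee_rot: [0.657, 0.754, 0.002, 0.001]
ft_force: [-1.3, 5.1, 10.1]
gripper_width: 0.008
finger_force: 4.8
```

>>> send_rows(steps="-1 0 0 0; -2 0 0 0; -3 0 0.05 0")

```text
time: 15.65
eef_pos: [0.4869, 0.1343, 0.1042]
ee_rot: [0.657, 0.754, 0.002, 0.001]
ft_force: [-1.4, 5.0, 11.2]
gripper_width: 0.009
finger_force: 5.6
```

```bash
python3 lid.py
```

```text
304 x [-31.9  32.6] y [-112.5  -46.3] z 0.1015
tip [  2.5 -56.9] [-1.2  5.3 11. ]
```

>>> send_rows(steps="0 0 -20 0; 0 0 -60 0; 0 0 -100 0; 0 0 -100 0; 0 0 -100 0")

```text
time: 16.25
eef_pos: [0.4858, 0.1331, 0.2031]
ee_rot: [0.657, 0.754, 0.001, 0.001]
ft_force: [-0.2, 1.1, -0.3]
gripper_width: 0.006
finger_force: 0.0
```

>>> send_rows(steps="30 0 0 0; 70 0 0 0; 100 0 0 0; 100 0 0 0; 100 0 0 0")

```text
time: 16.75
eef_pos: [0.4705, 0.232, 0.2006]
ee_rot: [0.657, 0.754, -0.001, -0.001]
ft_force: [-0.6, -0.3, -0.4]
gripper_width: 0.006
finger_force: 0.0
```

```bash
python3 lid.py;python3 chk.py; ls pics
```

```text
51 x [-36.   60.7] y [ 8.4 47.4] z 0.2915
tip [-0.9 41.3] [-0.3 -0.6 -0.3]
pan 127 (((479.575927734375, 171.7540740966797), (82.99282836914062, 86.63182067871094), 7.271543025970459), array([0.5136487 , 0.17203429, 0.1036847 ]))
rim 441 (((493.6400451660156, 64.95698547363281), (136.3345947265625, 122.78289031982422), 6.722269535064697), array([0.47183128, 0.04471164, 0.0535645 ]))
pos [471.5 231.  201.6] tooly 7.8 F [-0.3 -0.1  0.5] w 0.5 t 16.9
shift [-228.9   -1.2  138.7] turn -89.2 tilt [-0.001 -0.001 -1.   ]
chk149.png
chk169.png
chk44.png
chk54.png
scene0.png
top0.png
top1.png
top_c.png
```

View pics/chk169.png

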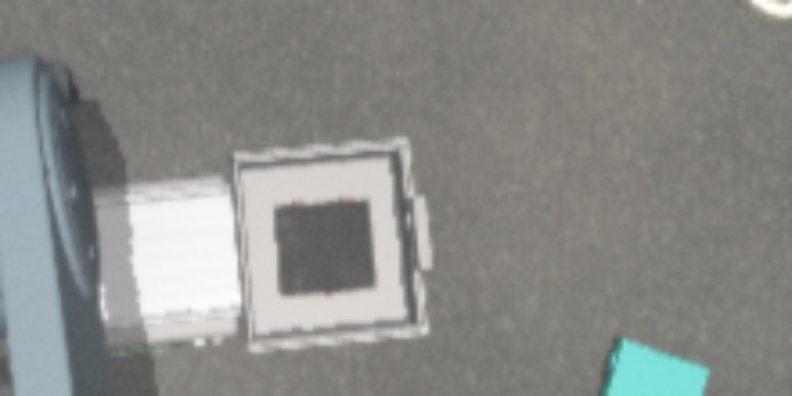

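Run:
```python
from h import *
im,d,X=pts('scene'); cv2.imwrite('pics/sc2.png',cv2.resize(im[150:290,170:370,::-1],None,fx=4,fy=4))
im,d,X=pts('top'); x,y,z=np.moveaxis(X,-1,0)
a=np.radians(6.8);ex=np.array([np.cos(a),np.sin(a)]);ey=np.array([-ex[1],ex[0]])
q=(X[...,:2]*1000-[493.6,65])@np.c_[ex,ey]
m=(abs(q)<52).all(-1)&(z<.2)&(z>.012); print('inside above floor',m.sum(),q[m].min(0),q[m].max(0),np.percentile(z[m],[5,50,95]))
```

```text
inside above floor 665 [-34.29807535 -31.81488192] [32.05559852 36.09029581] [0.01997585 0.02287382 0.02567113]
```

View pics/sc2.png

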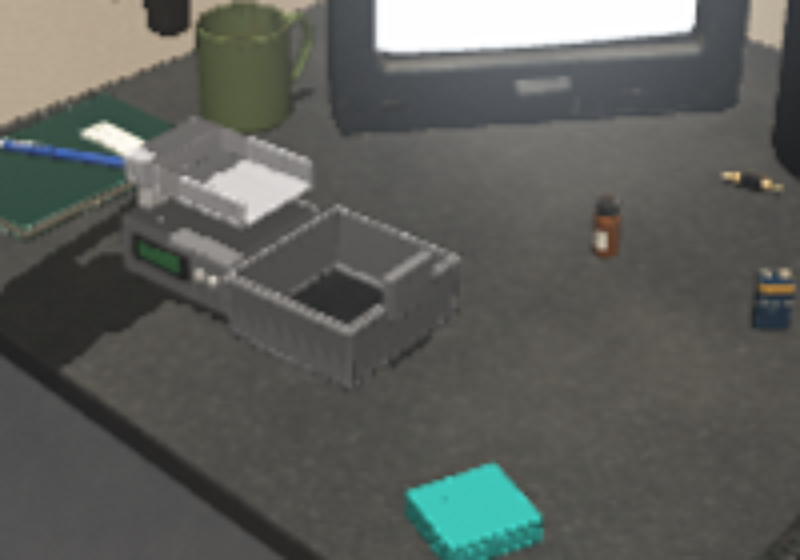

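The box lies upside down and flat in the bin (crop about (325,248)). The bin is still square at the scale's foot, and the mug, vial and battery are where they were.

```bash
python3 -c "
from station import ctrl
print(ctrl.sign_off())"
```

```text
the job is handed in; nothing more can be done
None
```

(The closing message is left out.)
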